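# Swap the black and the red ink bottle in the sloped rack

## Robot

A 6-joint arm with a two-finger parallel gripper is mounted at the origin on the work surface. World frame = base frame: x ahead of the robot, y to its left, z up, the work surface at z = 0. Lengths are in m, angles in rad, forces in N, time in s.
With the tool pointing down it reaches from about 0.4 to 0.825 m from the base axis. Payload 7 kg.
Tool frame: the origin (TCP) lies on the mounting face of the last link; the fingertips stand 178 mm ahead of it and the grasp point (between the pads) lies 159 mm ahead of it; z points along the fingers, y is the direction in which the jaws open and shut (so a half turn about z gives the same grasp; the last joint's range is limited). The gripper opens to 88 mm and grips with 3 to 60 N. Pads are 19 mm wide; open, the fingers measure 130 mm over their backs; the gripper's body (78 mm by 193 mm) begins 47 mm behind the grasp point.
Start: joints at [1.477, 0.359, 0.012, 0, -1.224, -0.288], TCP at [0.252, 0.626, 0.405] pointing down, gripper open.
Joint ranges: [-3.07, 3.07], [-1.43, 2.12], [-1.02, 1.25], [-3.03, 1.67], [-3.05, -0], [-3.03, 3.03]. Speed limits (rad/s): [2.39, 2.39, 3.01, 3.14, 3.14, 3.14].

## Interface

Orientations are given as [roll, pitch, yaw] about the fixed x, y, z axes, in that order (R = Rz(yaw) Ry(pitch) Rx(roll)).
In Python, from station import * gives the robot as it stands.
- The arm moves only by the tool arm_command, never from a script. Its argument "targets" is a list of rows, each a list of 3 entries, a list of its own where there are three numbers: the turn, a rotation vector about the world's x, y, z in rad, then the shift along the world's x, y, z in mm, then the closure, from 0 (fully open) to 1 (shut). In form: [[[wx, wy, wz], [tx, ty, tz], fingers], ...]. A call has 1 to 8 rows; each row shifts and turns the commanded pose from where the row before left it; what a row does not reach is not made up. A row lasts 1/10 s, in which the tool goes at most 50 mm and 8.59 degrees, less where a joint would pass 70% of its speed; a pose out of reach is approached as far as the arm can. A call with a gripper value outside its range is refused whole. The fingers move at their own pace and stop on an object; "squeeze" is the grip in N (left out, the last holds). Time passes only in rows, so rows that do not move let the fingers close. It gives the time, the measured TCP pose, the force and the opening at its end, in the units of the state.
- get_state(): the state, without advancing time (a new reading comes with each control period).
- grab_frame(name): name is "scene" or "top" or "wrist"; returns (picture, depth): 420x560x3 uint8, red, green, blue; 420x560 float32, m along the optical axis (not along the pixel's ray), 0 where there is no reading.
- camera_params(name): a dict with "mtx" (3x3 intrinsics, pixels), "eye" and "orientation" of the camera in the world. Camera axes: x right, y down, z forward; pixel columns grow to the right and rows downward; lengths in m; the calibration is good to about 2 mm. A picture is of the moment at which its call begins: read the wrist's pose just before it. camera_params takes no time and is no camera call; for the wrist camera it gives the pose at the moment of the call.
- job_done(): hands the job in, once; it reports no verdict.
The state is a dict: "t": time; "q": joint angles; "qd": joint speeds; "joint_efforts": joint torques, N m; "eef_pos": TCP position; "ee_rot": TCP orientation; "force": force on the tool from outside, world axes, zero at the start; "moment": the same for the moment, N m; "width": finger opening in m.
Only numpy, scipy, OpenCV 4.12 (cv2) and the standard library are available. Lean on these libraries where they do the work, as an engineer would, in place of code of your own. Each camera call takes 0.05 s, during which the arm holds its last target.

## Task

Three ink bottles stand in the sloping wooden rack on the drawing desk: swap the black and the red one, so that each stands flat on the floor of the bay the other had, leaning with the rack, and let go of them. Leave the blue bottle in its bay; the cork coaster is there to stand one bottle on meanwhile. Set the bottles down gently and squarely rather than dropping them, never tip one over, and do not disturb the calculator, pen and phone.

Things in the scene. Friction and masses are not known exactly. Their poses are not given: they have to be found in the camera images.
- ink_black: black ink bottle, loose, about 0.22 kg: round body 60 mm across and 55 mm high, a sloping shoulder from 55 to 68 mm, then a black screw cap 36 mm across from 70 to 105 mm (grip it here or by the body). Origin: centre of its underside; z runs up its axis to the cap
- ink_red: red ink bottle, loose, about 0.22 kg: round body 60 mm across and 55 mm high, a sloping shoulder from 55 to 68 mm, then a red screw cap 36 mm across from 70 to 105 mm (grip it here or by the body). Origin: centre of its underside; z runs up its axis to the cap
- ink_blue: blue ink bottle, loose, about 0.22 kg: round body 60 mm across and 55 mm high, a sloping shoulder from 55 to 68 mm, then a blue screw cap 36 mm across from 70 to 105 mm (grip it here or by the body). Origin: centre of its underside; z runs up its axis to the cap. Stays in its bay
- rack: fixed wooden rack, 340 (y) by 95 mm; origin on the desk under its deck's centre, deck floor 40 mm above. The deck slopes 25 degrees, low side (-x) to the robot. Three bays along y, 105 mm between centres, each 80 by 80 mm inside, walls 18 mm high all round. Bottles stand square to the slope, caps leaning to the robot; which is in which bay varies
- bay_left (a point): centre of the cork floor of the left bay (as the robot sees it; at yaw 0 left is +y), on the sloping floor's surface: a bottle stands with its origin here. z is square to the sloping floor (so it leans 25 degrees back towards the robot side), x runs up the slope, y along the rack to its left
- bay_middle (a point): centre of the cork floor of the middle bay (as the robot sees it; at yaw 0 left is +y), on the sloping floor's surface: a bottle stands with its origin here. z is square to the sloping floor (so it leans 25 degrees back towards the robot side), x runs up the slope, y along the rack to its left
- bay_right (a point): centre of the cork floor of the right bay (as the robot sees it; at yaw 0 left is +y), on the sloping floor's surface: a bottle stands with its origin here. z is square to the sloping floor (so it leans 25 degrees back towards the robot side), x runs up the slope, y along the rack to its left
- coaster: level round cork coaster, fixed on the desk, 110 mm across, 4 mm thick, left or right of the rack, empty; origin at the centre of its underside
- calculator: loose black calculator lying flat, 150 (x) by 75 by 14 mm, on the other side of the rack from the coaster; origin at the centre of its underside. To be left alone
- pen: dark red technical pen lying flat between robot and rack, 140 (x) by 12 by 12 mm; origin at the centre of its underside. To be left alone
- phone: black phone lying flat beyond the rack, 145 (x) by 72 by 9 mm; origin at the centre of its underside. To be left alone

How it is judged:
At the end, for the whole second after the job is handed in: black and red bottle each stand in the bay where the other stood (more than 80 mm from their own start, underside within 20 mm of a bay's centre and less than 6 mm above its floor, axis within 0.12 rad of the slope's normal), at rest; the blue bottle still stands in its bay within 25 mm of its start (distance of each of ink_black, ink_red from where it was at the start of the episode above 0.08 m and ((distance between ink_black and bay_left below 0.02 m and z of ink_black in the frame of bay_left below 0.006 m and angle between the z axis of ink_black and the z axis of bay_left, either way round below 0.12 rad) or (distance between ink_black and bay_middle below 0.02 m and z of ink_black in the frame of bay_middle below 0.006 m and angle between the z axis of ink_black and the z axis of bay_middle, either way round below 0.12 rad) or (distance between ink_black and bay_right below 0.02 m and z of ink_black in the frame of bay_right below 0.006 m and angle between the z axis of ink_black and the z axis of bay_right, either way round below 0.12 rad)) and linear speed of each of ink_black, ink_red below 0.02 m/s and ((distance between ink_red and bay_left below 0.02 m and z of ink_red in the frame of bay_left below 0.006 m and angle between the z axis of ink_red and the z axis of bay_left, either way round below 0.12 rad) or (distance between ink_red and bay_middle below 0.02 m and z of ink_red in the frame of bay_middle below 0.006 m and angle between the z axis of ink_red and the z axis of bay_middle, either way round below 0.12 rad) or (distance between ink_red and bay_right below 0.02 m and z of ink_red in the frame of bay_right below 0.006 m and angle between the z axis of ink_red and the z axis of bay_right, either way round below 0.12 rad)) and ((distance between ink_blue and bay_left below 0.02 m and z of ink_blue in the frame of bay_left below 0.006 m and angle between the z axis of ink_blue and the z axis of bay_left, either way round below 0.12 rad) or (distance between ink_blue and bay_middle below 0.02 m and z of ink_blue in the frame of bay_middle below 0.006 m and angle between the z axis of ink_blue and the z axis of bay_middle, either way round below 0.12 rad) or (distance between ink_blue and bay_right below 0.02 m and z of ink_blue in the frame of bay_right below 0.006 m and angle between the z axis of ink_blue and the z axis of bay_right, either way round below 0.12 rad)) and distance of ink_blue from where it was at the start of the episode below 0.025 m); the robot touches nothing.
It fails at once if a bottle is tipped over (its axis more than 63 degrees from vertical) (angle between any of ink_black, ink_red, ink_blue's own z axis and vertical above 1.1 rad).
It fails at once if a bottle is dropped or let rock hard instead of being set down: free of the fingers it moves faster than 0.7 m/s (a fall of 25 mm) or turns faster than 6 rad/s (rocking down from 15 degrees or more) ((contact force between ink_black and the fingers below 0.05 N and (linear speed of ink_black above 0.7 m/s or angular speed of ink_black above 6 rad/s)) or (contact force between ink_red and the fingers below 0.05 N and (linear speed of ink_red above 0.7 m/s or angular speed of ink_red above 6 rad/s)) or (contact force between ink_blue and the fingers below 0.05 N and (linear speed of ink_blue above 0.7 m/s or angular speed of ink_blue above 6 rad/s))).
It fails at once if the calculator, pen or phone is moved by more than 25 mm (distance of any of calculator, pen, phone from where it was at the start of the episode above 0.025 m).
It also fails if it takes over 72 s, if anything falls off the work surface, if the arm or the gripper's body presses on something with over 40 N, if the wrist force passes 120 N, or if a joint passes its speed limit or range.

## Working session

There is one attempt and no reset: what is moved stays moved. The work goes in short steps, Python scripts to look and compute and a tool call to move; the robot and the scene stay as the last step left them, time stands still between calls to the robot, and variables do not carry over. Pictures are saved under pics/ and viewed, and the job is handed in when it is done.

Besides the shell and the picture viewer there is one more tool, called after "Call:" as name(argument=value, ...), one argument or row to a line, values as JSON. arm_command: Moves the arm, as the interface text tells. Its arguments: {"type":"object","properties":{"targets":{"type":"array"},"squeeze":{"type":"number"}},"required":["targets"]}

```bash
mkdir -p pics; ls; python3 - <<'E'
from station import *
import cv2
s=get_state();print(s)
for n in ("scene","top"):
    p,d=grab_frame(n);cv2.imwrite(f"pics/{n}0.png",p[:,:,::-1]);c=camera_params(n);print(n,c)
    import numpy as np; np.save(f"pics/{n}0.npy",d)
E
```

```text
pics
{'t': 0.0, 'q': array([ 1.47709046e+00,  3.59368668e-01,  1.10500634e-02, -3.60864592e-04,
       -1.22410257e+00, -2.88106147e-01]), 'qd': array([ 4.37017152e-04, -4.64432668e-04, -2.43011180e-04,  3.48783552e-05,
        1.37416142e-03,  1.49395087e-03]), 'joint_efforts': array([-2.26565724e-03, -5.82722390e+01,  2.93057907e+01,  6.99756503e+00,
        7.07566258e-03, -1.58204384e-04]), 'eef_pos': array([0.25142848, 0.62620546, 0.40372847]), 'ee_rot': array([ 3.13993838e+00, -1.36470249e-04, -3.81934797e-01]), 'force': array([-0.45245841,  0.58335362, -0.57560897]), 'moment': array([-0.01463514,  0.04942605,  0.05789148]), 'width': 0.08782685118464359}
scene {'mtx': array([[400.66623636,   0.        , 280.53759515],
       [  0.        , 400.66623636, 207.20023663],
       [  0.        ,   0.        ,   1.        ]]), 'eye': array([ 1.02352961, -0.11544357,  0.77120509]), 'orientation': array([-2.58917762, -0.00778163,  1.30109832])}
top {'mtx': array([[483.03760855,   0.        , 275.97215465],
       [  0.        , 483.03760855, 213.54734973],
       [  0.        ,   0.        ,   1.        ]]), 'eye': array([ 0.43415772, -0.01482157,  1.12563643]), 'orientation': array([-2.98085127, -0.00436715, -1.5822888 ])}
```

View pics/scene0.png

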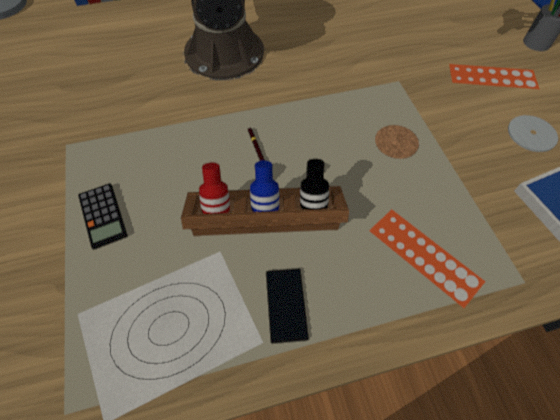

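View pics/top0.png

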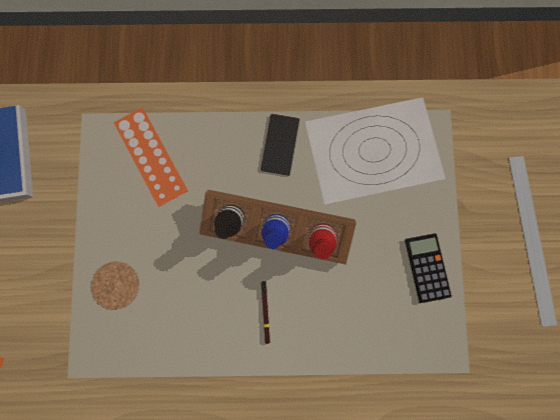

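The scene picture shows red at (212,190), blue at (264,190) and black at (315,185). The top picture shows black on the left at (229,222), blue at (276,232), red at (322,242) and the coaster at (115,285). So black is in the left bay, blue in the middle and red on the right.

```bash
cat > h.py <<'E'
import numpy as np,cv2
from scipy.spatial.transform import Rotation as R
def cloud(d,c):
    K=c['mtx'];v,u=np.indices(d.shape)
    P=np.stack([(u-K[0,2])/K[0,0]*d,(v-K[1,2])/K[1,1]*d,d],-1)
    return P@R.from_euler('xyz',c['orientation']).as_matrix().T+c['eye']
def ray(u,v,c,z):
    K=c['mtx'];r=R.from_euler('xyz',c['orientation']).as_matrix()@np.array([(u-K[0,2])/K[0,0],(v-K[1,2])/K[1,1],1])
    return c['eye']+r*(z-c['eye'][2])/r[2]
def proj(p,c):
    q=R.from_euler('xyz',c['orientation']).as_matrix().T@(np.asarray(p)-c['eye']);q=c['mtx']@q;return q[:2]/q[2]
E
python3 - <<'E'
from h import *
from station import camera_params
c=camera_params('top');im=cv2.imread('pics/top0.png');d=np.load('pics/top0.npy');P=cloud(d,c)
print('desk z',np.median(P[300:370,300:400,2]), 'coaster',np.median(P[275:295,105:125].reshape(-1,3),0))
hsv=cv2.cvtColor(im,cv2.COLOR_BGR2HSV)
# coaster contour
roi=np.zeros(d.shape,np.uint8);roi[250:325,80:150]=1
m=((hsv[...,1]>75)&(roi>0)).astype(np.uint8);cs=max(cv2.findContours(m,0,1)[0],key=cv2.contourArea)
(u,v),r=cv2.minEnclosingCircle(cs);M=cv2.moments(cs);print('coaster px',u,v,r,M['m10']/M['m00'],M['m01']/M['m00'],ray(M['m10']/M['m00'],M['m01']/M['m00'],c,.004))
# rack: height mask
roi[:]=0;roi[180:275,190:365]=1
m=(roi>0)&(P[...,2]>.012)
brown=(hsv[...,0]<20)&(hsv[...,1]>100)&m
m2=cv2.morphologyEx(m.astype(np.uint8),cv2.MORPH_OPEN,np.ones((3,3)))
cs=max(cv2.findContours(m2,0,1)[0],key=cv2.contourArea);print('minAreaRect',cv2.minAreaRect(cs))
Q=P[brown]; print(len(Q),Q.min(0),Q.max(0))
# candidate top-plane ransac
rng=np.random.default_rng(0);best=0
for _ in range(500):
    a=Q[rng.choice(len(Q),3,False)];n=np.cross(a[1]-a[0],a[2]-a[0]);l=np.linalg.norm(n)
    if l<1e-5: continue
    n/=l; n*=np.sign(n[2]); k=abs((Q-a[0])@n)<.003
    if k.sum()>best and n[2]>.8: best=k.sum();B=k
W=Q[B];w0=W.mean(0);n=np.linalg.svd(W-w0)[2][2];n*=np.sign(n[2]);print('plane',best,w0,n,'tilt',np.degrees(np.arccos(n[2])),'yaw',np.degrees(np.arctan2(-n[1],-n[0])))
# caps
for nm,(uu,vv) in dict(black=(229,222),blue=(276,232),red=(322,242)).items():
    S=P[vv-20:vv+20,uu-20:uu+20].reshape(-1,3);S=S[S[:,2]>.115]
    print(nm,len(S),S.mean(0),S.min(0),S.max(0))
cv2.imwrite('pics/crop.png',cv2.resize(im[180:300,180:370],None,fx=4,fy=4,interpolation=cv2.INTER_CUBIC))
ms=np.zeros(d.shape,np.uint8);ms[m2>0]=120;ms[brown]=255;cv2.imwrite('pics/mask.png',cv2.resize(ms[180:300,180:370],None,fx=4,fy=4,interpolation=0))
E
```

```text
desk z 0.0009372059889329876 coaster [0.45501351 0.35120154 0.00369219]
coaster px 114.41812896728516 284.8216247558594 24.607572555541992 114.61951126384116 284.97279495990836 [0.45396609 0.35022388 0.004     ]
minAreaRect ((276.05340576171875, 226.38844299316406), (153.74925231933594, 46.01079177856445), 11.53462028503418)
5133 [ 0.43415772 -0.19508081  0.01890583] [0.6633201  0.15147214 1.12563643]
plane 2215 [ 0.57668209 -0.02823137  0.05857309] [-0.41480693  0.08974488  0.90547284] tilt 25.1129575583741 yaw -12.20797611916546
black 292 [0.56194908 0.08604524 0.15744481] [ 0.43415772 -0.01482157  0.11539854] [0.58920217 0.10784158 1.12563643]
blue 290 [ 0.54158206 -0.01328436  0.14714972] [ 0.43415772 -0.0311149   0.11514262] [0.56693554 0.00439489 1.12563643]
red 296 [ 0.51942419 -0.11268614  0.15361962] [ 0.43415772 -0.13259429  0.11505951] [ 0.5448559  -0.01482157  1.12563643]
```

View pics/crop.png

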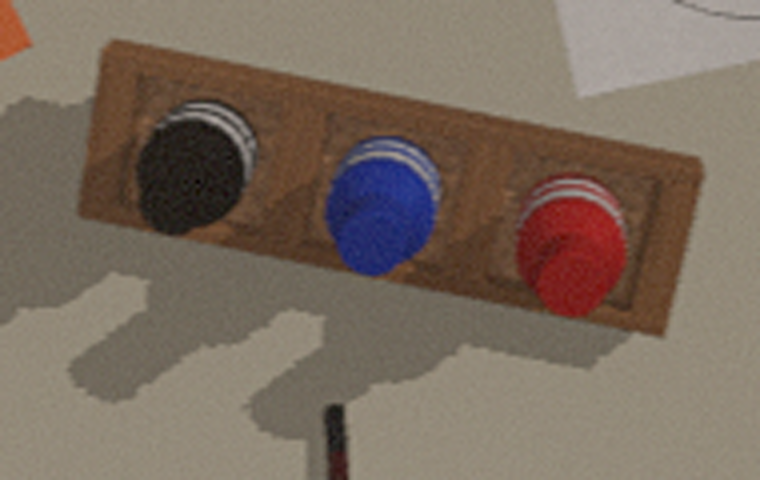

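View pics/mask.png

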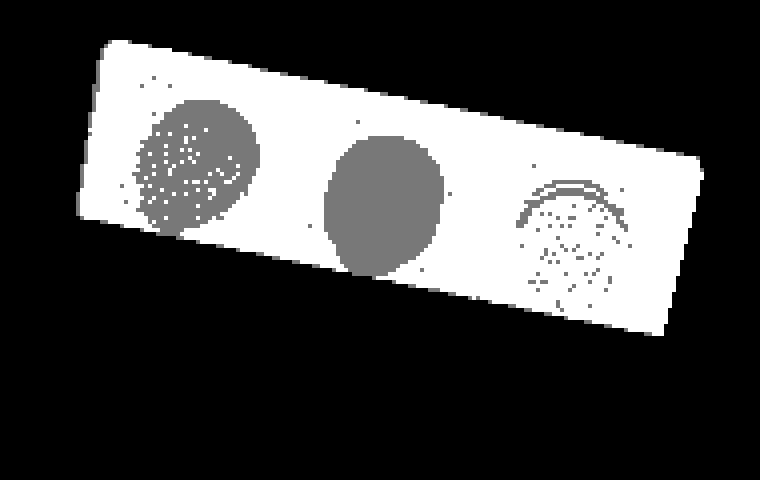

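```bash
cat > rk.py <<'E'
from h import *
from station import camera_params
def go(off):
  for nm in ('top','scene'):
    c=camera_params(nm);d=np.load(f'pics/{nm}0.npy');P=cloud(d,c).reshape(-1,3);P=P[d.ravel()>0]
    k=(abs(P[:,0]-.57)<.14)&(abs(P[:,1]+.02)<.25)&(P[:,2]>.012)&(P[:,2]<.3);Q=P[k]
    rng=np.random.default_rng(0);best=0
    for _ in range(1500):
        a=Q[rng.choice(len(Q),3,False)];n=np.cross(a[1]-a[0],a[2]-a[0]);l=np.linalg.norm(n)
        if l<1e-5: continue
        n/=l; n*=np.sign(n[2]); kk=abs((Q-a[0])@n)<.0025
        if abs(np.degrees(np.arccos(n[2]))-25)<4 and kk.sum()>best: best=kk.sum();B=kk;
    W=Q[B];w0=W.mean(0);n=np.linalg.svd(W-w0,full_matrices=False)[2][2];n*=np.sign(n[2])
    yawn=np.arctan2(-n[1],-n[0])
    print(nm,best,'tilt',np.degrees(np.arccos(n[2])),'yaw from normal',np.degrees(yawn))
    # yaw by min area rect of inliers in plane
    yh=np.cross(n,[1,0,0]);yh/=np.linalg.norm(yh);xh=np.cross(yh,n)
    uv=np.stack([(W-w0)@xh,(W-w0)@yh],1).astype(np.float32)*1000
    D=np.linalg.norm(uv[:,None]-uv[None],axis=2) if len(uv)<5000 else None
    if D is not None: uv=uv[(D<6).sum(1)>5]
    r=cv2.minAreaRect(uv);b=cv2.boxPoints(r)/1000
    X=w0+b[:,:1]*xh+b[:,1:]*yh
    e=X[1]-X[0];f=X[2]-X[1]
    print(' size',np.linalg.norm(e)*1e3,np.linalg.norm(f)*1e3,'dirs',e/np.linalg.norm(e),f/np.linalg.norm(f)); print(' centre',X.mean(0),'n',n, 'level at ctr')
    print(X.round(4))
go(0)
E
python3 rk.py
```

```text
top 2156 tilt 25.244387742152178 yaw from normal -12.29964425683686
 size 101.45937997864041 339.7420043627345 dirs [ 0.88352083 -0.19366417  0.42647993] [2.13914674e-01 9.76852255e-01 4.29726091e-04]
 centre [ 0.57448054 -0.019686    0.05668394] n [-0.4166911   0.09085064  0.90449692] level at ctr
[[ 0.4933 -0.1758  0.035 ]
 [ 0.583  -0.1954  0.0782]
 [ 0.6556  0.1364  0.0784]
 [ 0.566   0.1561  0.0351]]
scene 1887 tilt 24.381875966533055 yaw from normal -12.627397130315563
 size 103.31406473466257 339.50539601432524 dirs [ 0.88977805 -0.19463114  0.41281199] [ 0.21452739  0.97671614 -0.00189514]
 centre [ 0.57688815 -0.02113474  0.0564389 ] n [-0.40283128  0.09024573  0.91081429] level at ctr
[[ 0.4945 -0.1769  0.0354]
 [ 0.5864 -0.197   0.0781]
 [ 0.6593  0.1346  0.0774]
 [ 0.5673  0.1547  0.0348]]
```

```bash
cat >> h.py <<'E'
YAW=np.radians(-12.37);T=np.radians(25)
RR=R.from_euler('xyz',[0,-T,YAW]).as_matrix()  # x upslope,y left,z normal
C=np.array([.5829,-.0219,.0402])  # middle bay floor
BAY={'left':C+.105*RR[:,1],'middle':C,'right':C-.105*RR[:,1]}
RT=R.from_euler('xyz',[np.pi,-T,YAW])   # tool orientation in rack
RD=R.from_euler('xyz',[np.pi,0,YAW])
def delta(s,R1,p1):
    R0=R.from_euler('xyz',s['ee_rot']);return (R1*R0.inv()).as_rotvec().round(4),((np.asarray(p1)-s['eef_pos'])*1000).round(1)
E
python3 - <<'E'
from h import *
from station import camera_params
print(RR.round(4));print(BAY)
for nm in ('top','scene'):
    c=camera_params(nm);d=np.load(f'pics/{nm}0.npy');P=cloud(d,c).reshape(-1,3);P=P[d.ravel()>0]
    for b,o in BAY.items():
        L=(P-o)@RR*1000
        S=L[(np.hypot(L[:,0],L[:,1])<45)&(L[:,2]>30)&(L[:,2]<130)]
        top=S[S[:,2]>100]; med=np.median(S[S[:,2]>98][:,2])
        (a,r)=cv2.minEnclosingCircle(top[:,:2].astype(np.float32))
        body=S[(S[:,2]<52)&(S[:,2]>30)];cap=S[(S[:,2]<98)&(S[:,2]>74)]
        def fit(q):  # linear circle fit
            A=np.c_[2*q[:,:2],np.ones(len(q))];x=np.linalg.lstsq(A,(q[:,:2]**2).sum(1),rcond=None)[0];return x[:2].round(1),np.sqrt(x[2]+x[0]**2+x[1]**2).round(1),len(q)
        print(nm,b,'top',top.mean(0).round(1),np.round(a,1),round(r,1),med.round(1),'body',fit(body),'cap',fit(cap))
E
```

```text
[[ 0.8853  0.2142 -0.4128]
 [-0.1942  0.9768  0.0905]
 [ 0.4226  0.      0.9063]]
{'left': array([0.60539351, 0.08066238, 0.0402    ]), 'middle': array([ 0.5829, -0.0219,  0.0402]), 'right': array([ 0.56040649, -0.12446238,  0.0402    ])}
top left top [-1.000e-01 -2.000e-01  1.053e+02] [-0.6  0.1] 18.1 105.3 body (array([-1.2,  0.3]), np.float64(29.9), 93) cap (array([-1.5,  0.3]), np.float64(17.7), 57)
top middle top [-2.000e-01  1.000e-01  1.052e+02] [-0.7  0.1] 17.9 105.2 body (array([-1.2,  0.2]), np.float64(30.0), 90) cap (array([-0.9,  0.2]), np.float64(17.4), 59)
top right top [  0.2   0.7 105.3] [0.1 0.4] 18.0 105.4 body (array([-1. ,  0.4]), np.float64(29.9), 94) cap (array([-0.7,  0.4]), np.float64(17.3), 60)
scene left top [  3.7  -1.2 103.9] [0.4 0.3] 19.6 104.1 body (array([ 0.3, -0.7]), np.float64(29.5), 271) cap (array([ 0.3, -0.7]), np.float64(17.1), 185)
scene middle top [  4.4  -0.8 104. ] [ 1.7 -1.2] 19.0 104.2 body (array([ 0.6, -0.9]), np.float64(29.4), 268) cap (array([ 0.5, -0.6]), np.float64(17.1), 187)
scene right top [ 4.200e+00 -1.000e-01  1.041e+02] [ 1.4 -1. ] 18.2 104.3 body (array([ 1.1, -0.5]), np.float64(29.2), 279) cap (array([ 1.4, -0.5]), np.float64(16.6), 192)
```

```bash
python3 - <<'E'
from h import *
from station import get_state
s=get_state();print(delta(s,RT,BAY['left']+.37*RR[:,2]))
E
```

```text
(array([-0.1272, -0.4178,  0.1637]), array([ 201.2, -512.1,  -28.3]))
```

Call:
arm_command(
  targets=[
    [[-0.008, -0.026, 0.0102], [12.6, -32, -1.8], 0],
    [[-0.008, -0.026, 0.0102], [12.6, -32, -1.8], 0],
    [[-0.008, -0.026, 0.0102], [12.6, -32, -1.8], 0],
    [[-0.008, -0.026, 0.0102], [12.6, -32, -1.8], 0],
    [[-0.008, -0.026, 0.0102], [12.6, -32, -1.8], 0],
    [[-0.008, -0.026, 0.0102], [12.6, -32, -1.8], 0],
    [[-0.008, -0.026, 0.0102], [12.6, -32, -1.8], 0],
    [[-0.008, -0.026, 0.0102], [12.6, -32, -1.8], 0],
  ],
  squeeze=25,
)

```text
t: 0.9
eef_pos: [0.3525, 0.3689, 0.3899]
ee_rot: [-3.133, -0.218, -0.3]
force: [-0.1, -0.1, -0.3]
width: 0.0874
```

Call:
arm_command(
  targets=[
    [[-0.008, -0.026, 0.0102], [12.6, -32, -1.8], 0],
    [[-0.008, -0.026, 0.0102], [12.6, -32, -1.8], 0],
    [[-0.008, -0.026, 0.0102], [12.6, -32, -1.8], 0],
    [[-0.008, -0.026, 0.0102], [12.6, -32, -1.8], 0],
    [[-0.008, -0.026, 0.0102], [12.6, -32, -1.8], 0],
    [[-0.008, -0.026, 0.0102], [12.6, -32, -1.8], 0],
    [[-0.008, -0.026, 0.0102], [12.6, -32, -1.8], 0],
    [[0, 0, 0], [0, 0, 0], 0],
  ],
)

```text
t: 1.7
eef_pos: [0.4403, 0.1427, 0.3767]
ee_rot: [-3.141, -0.407, -0.23]
force: [0.1, -0.8, 0.3]
width: 0.088
```

```bash
cat > st.py <<'E'
import sys
from h import *
from station import get_state
s=get_state();print('t',s['t'],s['eef_pos'].round(4),s['ee_rot'].round(4),'F',s['force'].round(1),'w',round(s['width']*1000,1),'q',s['q'].round(2))
a=sys.argv
if len(a)>1:
    b,h=a[1],float(a[2])/1000
    print('delta',delta(s,RT,BAY[b]+h*RR[:,2])); print('in bay frame mm',((s['eef_pos']-BAY[b])@RR*1000).round(1))
E
python3 st.py left 250
```

```text
t 1.7 [0.4403 0.1427 0.3767] [-3.141  -0.4071 -0.23  ] F [ 0.1 -0.8  0.3] w 88.0 q [ 0.84 -0.08 -0.82  0.57 -0.7   0.09]
delta (array([-0.007 , -0.0284,  0.0139]), array([  61.9,  -39.5, -109.9]))
in bay frame mm [-16.   25.3 378.8]
```

Call:
arm_command(
  targets=[
    [[-0.0035, -0.0142, 0.007], [9, -14, -12], 0],
    [[-0.0035, -0.0142, 0.007], [9, -14, -12], 0],
    [[0, 0, 0], [11, -4, -13], 0],
    [[0, 0, 0], [0, 0, 0], 0],
  ],
)

```text
t: 2.1
eef_pos: [0.4696, 0.1135, 0.339]
ee_rot: [3.141, -0.435, -0.213]
force: [0.7, 0.1, -0.1]
width: 0.0875
```

```bash
python3 st.py left 250
```

```text
t 2.1 [0.4696 0.1135 0.339 ] [ 3.1407 -0.4347 -0.2133] F [ 0.7  0.1 -0.1] w 87.5 q [ 0.68 -0.01 -0.9   0.73 -0.51  0.06]
delta (array([ 0.0004, -0.0017, -0.0022]), array([ 32.6, -10.2, -72.2]))
in bay frame mm [-3.000e-01  3.000e+00  3.298e+02]
```

Call:
arm_command(
  targets=[
    [[0, 0, 0], [5.5, -2, -12], 0],
    [[0, 0, 0], [5.5, -2, -12], 0],
    [[0, -0.0017, -0.0022], [5.5, -2, -12], 0],
    [[0, 0, 0], [5.5, -2, -12], 0],
    [[0, 0, 0], [5.5, -1, -12], 0],
    [[0, 0, 0], [5, -1, -12], 0],
    [[0, 0, 0], [0, 0, 0], 0],
    [[0, 0, 0], [0, 0, 0], 0],
  ],
)

```text
t: 2.9
eef_pos: [0.5043, 0.1047, 0.2712]
ee_rot: [-3.141, -0.436, -0.216]
force: [-0.4, -0.4, 0.8]
width: 0.0877
```

```bash
python3 st.py left 250
```

```text
t 2.9 [0.5043 0.1047 0.2712] [-3.1411 -0.4363 -0.2162] F [-0.4 -0.4  0.8] w 87.7 q [ 0.4   0.12 -1.02  1.31 -0.25 -0.3 ]
delta (array([-0.0004,  0.0001,  0.0001]), array([-2.1, -1.4, -4.4]))
in bay frame mm [  3.5   1.8 253.3]
```

```bash
cat >> h.py <<'E'
BETA=np.radians(15)
def tool(tilt_bottle):  # tool orientation when bottle leans tilt
    return R.from_euler('xyz',[np.pi,-(tilt_bottle-BETA),YAW])
def tcp(bott,h,tilt):   # bott: underside pos, h: extra lift along world z; returns R,p
    RB=R.from_euler('xyz',[0,-tilt,YAW]).as_matrix();G=np.asarray(bott)+.092*RB[:,2]
    t=tool(tilt);return t,G-.159*t.as_matrix()[:,2]
E
cat > st.py <<'E'
import sys
from h import *
from station import get_state
# usage: st.py bay lift_along_n(mm)  dx dy (bay-frame offset mm) | st.py coaster lift
s=get_state();print('t',s['t'],s['eef_pos'].round(4),s['ee_rot'].round(4),'F',s['force'].round(1),'w',round(s['width']*1000,1),'q',s['q'].round(2))
a=sys.argv
b=a[1];h=float(a[2])/1000
if b=='coaster': r,p=tcp(np.array([.4545,.3505,.004+h]),0,0.)
else: r,p=tcp(BAY[b]+h*RR[:,2],0,T)
print('delta',delta(s,r,p),'target',p.round(4))
E
python3 st.py left 0
```

```text
t 2.9 [0.5043 0.1047 0.2712] [-3.1411 -0.4363 -0.2162] F [-0.4 -0.4  0.8] w 87.7 q [ 0.4   0.12 -1.02  1.31 -0.25 -0.3 ]
delta (array([5.570e-02, 2.558e-01, 1.000e-04]), array([36.1, -9.8,  9. ])) target [0.5404 0.0949 0.2802]
```

Call:
arm_command(
  targets=[
    [[0.0111, 0.0512, 0], [7.2, -2, 1.8], 0],
    [[0.0111, 0.0512, 0], [7.2, -2, 1.8], 0],
    [[0.0111, 0.0512, 0], [7.2, -2, 1.8], 0],
    [[0.0111, 0.0512, 0], [7.2, -2, 1.8], 0],
    [[0.0111, 0.0512, 0], [7.2, -2, 1.8], 0],
    [[0, 0, 0], [0, 0, 0], 0],
    [[0, 0, 0], [0, 0, 0], 0],
  ],
)

```text
t: 3.6
eef_pos: [0.54, 0.0933, 0.2831]
ee_rot: [3.136, -0.24, -0.218]
force: [-0.5, -0.8, -0.0]
width: 0.0872
```

```bash
python3 st.py left 0
```

```text
t 3.6 [0.54   0.0933 0.2831] [ 3.1359 -0.2401 -0.2182] F [-0.5 -0.8 -0. ] w 87.2 q [ 0.58  0.2  -0.66  0.33 -0.57  0.51]
delta (array([0.0195, 0.0628, 0.0034]), array([ 0.5,  1.6, -2.9])) target [0.5404 0.0949 0.2802]
```

Call:
arm_command(
  targets=[
    [[0.0098, 0.0314, 0.0017], [0.2, 0.8, -1.5], 0],
    [[0.0098, 0.0314, 0.0017], [0.3, 0.8, -1.4], 0],
    [[0, 0, 0], [0, 0, 0], 0],
    [[0, 0, 0], [0, 0, 0], 0],
  ],
)

```text
t: 4.0
eef_pos: [0.5402, 0.0936, 0.2797]
ee_rot: [3.14, -0.174, -0.216]
force: [0.3, 0.1, 0.3]
width: 0.0874
```

```bash
python3 st.py left 0; python3 - <<'E'
from station import *;import cv2
p,d=grab_frame('scene');cv2.imwrite('pics/s1.png',p[:,:,::-1])
E
```

```text
t 4.0 [0.5402 0.0936 0.2797] [ 3.1399 -0.1743 -0.2164] F [0.3 0.1 0.3] w 87.4 q [ 0.57  0.22 -0.59  0.21 -0.65  0.63]
delta (array([ 0.0016, -0.0006,  0.0009]), array([0.2, 1.3, 0.4])) target [0.5404 0.0949 0.2802]
```

View pics/s1.png

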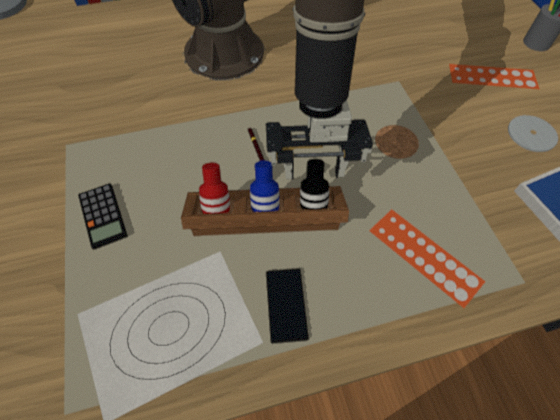

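The scene picture shows the black cap at (315,167), midway between the finger tips at about (284,175) and (343,175). Next I close the gripper.

Call:
arm_command(
  targets=[
    [[0, 0, 0], [0, 1.3, 0], 0],
    [[0, 0, 0], [0, 0, 0], 1],
    [[0, 0, 0], [0, 0, 0], 1],
    [[0, 0, 0], [0, 0, 0], 1],
    [[0, 0, 0], [0, 0, 0], 1],
    [[0, 0, 0], [0, 0, 0], 1],
    [[0, 0, 0], [0, 0, 0], 1],
    [[0, 0, 0], [0, 0, 0], 1],
  ],
  squeeze=35,
)

```text
t: 4.85
eef_pos: [0.5408, 0.0953, 0.2797]
ee_rot: [3.141, -0.173, -0.216]
force: [-0.4, 0.4, -0.2]
width: 0.037
```

```bash
python3 st.py left 0
```

```text
t 4.85 [0.5408 0.0953 0.2797] [ 3.1405 -0.173  -0.2163] F [-0.4  0.4 -0.2] w 37.0 q [ 0.57  0.22 -0.58  0.2  -0.65  0.63]
delta (array([ 0.0007, -0.0018,  0.0006]), array([-0.3, -0.4,  0.4])) target [0.5404 0.0949 0.2802]
```

Call:
arm_command(
  targets=[
    [[0, 0, 0], [0, 0, 0], 1],
    [[0, 0, 0], [-2, 0.5, 4.5], 1],
    [[0, 0, 0], [-4, 1, 9], 1],
    [[0, 0, 0], [-4, 1, 9], 1],
    [[0, 0, 0], [-6, 1.5, 13.5], 1],
    [[0, 0, 0], [-8, 2, 18], 1],
    [[0, 0, 0], [0, 0, 10], 1],
    [[0, 0, 0], [0, 0, 0], 1],
  ],
)

```text
t: 5.65
eef_pos: [0.5171, 0.1017, 0.346]
ee_rot: [-3.14, -0.176, -0.216]
force: [0.0, 0.6, -2.5]
width: 0.0353
```

```bash
python3 st.py coaster 60; python3 - <<'E'
from station import *;import cv2
p,d=grab_frame('scene');cv2.imwrite('pics/s2.png',p[:,:,::-1])
E
```

```text
t 5.65 [0.5171 0.1017 0.346 ] [-3.1398 -0.176  -0.2158] F [ 0.   0.6 -2.5] w 35.3 q [ 0.61  0.11 -0.54  0.18 -0.81  0.63]
delta (array([ 0.092,  0.428, -0.   ]), array([-22.4, 240. , -36.4])) target [0.4947 0.3417 0.3096]
```

View pics/s2.png

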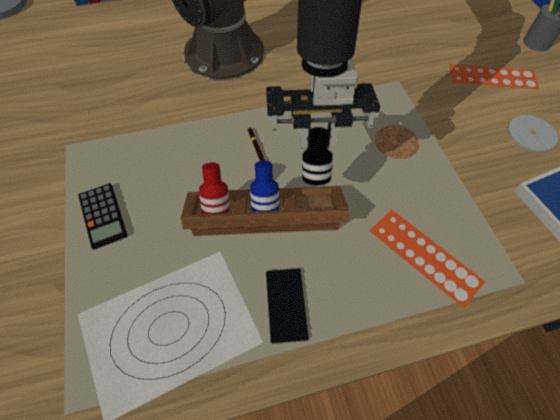

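The black bottle is held at (317,160), clear of the rack. I carry it to the coaster next.

Call:
arm_command(
  targets=[
    [[0.0084, 0.0389, 0], [-2, 15, 0], 1],
    [[0.0084, 0.0389, 0], [-2, 22, 0], 1],
    [[0.0084, 0.0389, 0], [-2, 25, 0], 1],
    [[0.0084, 0.0389, 0], [-2, 25, 0], 1],
    [[0.0084, 0.0389, 0], [-2, 25, 0], 1],
    [[0.0084, 0.0389, 0], [-2, 25, 0], 1],
    [[0.0084, 0.0389, 0], [-2, 25, 0], 1],
    [[0.0084, 0.0389, 0], [-2, 25, 0], 1],
  ],
)

```text
t: 6.5
eef_pos: [0.5008, 0.2892, 0.3425]
ee_rot: [3.138, 0.148, -0.217]
force: [1.1, -0.3, -1.0]
width: 0.0355
```

Call:
arm_command(
  targets=[
    [[0.0084, 0.0389, 0], [-2, 20, -5], 1],
    [[0.0084, 0.0389, 0], [-2, 18, -10], 1],
    [[0.0084, 0.0389, 0], [-2, 15, -10], 1],
    [[0, 0, 0], [0, 0, -11], 1],
    [[0, 0, 0], [0, 0, 0], 1],
    [[0, 0, 0], [0, 0, 0], 1],
  ],
)

```text
t: 7.1
eef_pos: [0.4949, 0.3406, 0.3071]
ee_rot: [3.137, 0.265, -0.217]
force: [0.1, -0.1, -2.2]
width: 0.0353
```

```bash
python3 st.py coaster 1; python3 - <<'E'
from station import *;import cv2
p,d=grab_frame('scene');cv2.imwrite('pics/s3.png',p[:,:,::-1])
E
```

```text
t 7.1 [0.4949 0.3406 0.3071] [ 3.1373  0.2646 -0.2171] F [ 0.1 -0.1 -2.2] w 35.3 q [ 0.84  0.38 -0.11 -0.24 -1.23  0.61]
delta (array([ 0.0035, -0.0037,  0.0001]), array([ -0.2,   1.1, -56.5])) target [0.4947 0.3417 0.2506]
```

View pics/s3.png

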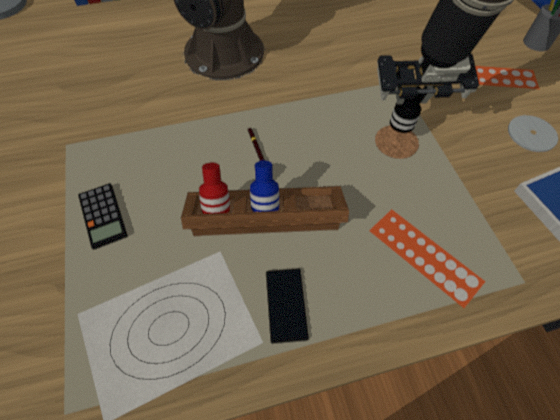

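The scene picture shows the black bottle above the coaster at (404,118), looking upright. I check its lean from the depth.

```bash
cat > ax.py <<'E'
# fit cylinder axis (r=30) to body points from the scene camera
import sys
from h import *
from station import *
from scipy.optimize import least_squares
def axis(cam,pos,tilt,hlo=8,hhi=50):
    c=camera_params(cam);p,d=grab_frame(cam);P=cloud(d,c).reshape(-1,3);P=P[d.ravel()>0]
    RB=R.from_euler('xyz',[0,-tilt,YAW]).as_matrix();L=(P-pos)@RB*1000
    S=L[(np.hypot(L[:,0],L[:,1])<38)&(L[:,2]>hlo)&(L[:,2]<hhi)]
    f=lambda x:np.hypot(S[:,0]-x[0]-x[2]*S[:,2],S[:,1]-x[1]-x[3]*S[:,2])-30
    r=least_squares(f,[0,0,0,0],loss='soft_l1',f_scale=1.)
    return r.x[:2].round(1),np.degrees(r.x[2:]).round(1),len(S),np.median(abs(r.fun)).round(2),p
if __name__=='__main__':
    x=eval(sys.argv[1]);o=axis(sys.argv[3] if len(sys.argv)>3 else 'scene',np.array(x),np.radians(float(sys.argv[2])));print('foot off mm',o[0],'lean deg (x,y)',o[1],o[2:4])
E
python3 ax.py '[.4545,.3505,.0605]' 0
```

```text
foot off mm [-0.1 -2.3] lean deg (x,y) [ 0.7 -0.2] (355, np.float64(0.66))
```

Call:
arm_command(
  targets=[
    [[0, 0, 0], [0, 1, -8], 1],
    [[0, 0, 0], [0, 0, -12], 1],
    [[0, 0, 0], [0, 0, -12], 1],
    [[0, 0, 0], [0, 0, -10], 1],
    [[0, 0, 0], [0, 0, -6], 1],
    [[0, 0, 0], [0, 0, -3], 1],
    [[0, 0, 0], [0, 0, 0], 1],
    [[0, 0, 0], [0, 0, 0], 1],
  ],
)

```text
t: 8.0
eef_pos: [0.4949, 0.3424, 0.257]
ee_rot: [3.139, 0.264, -0.216]
force: [-0.3, 0.4, -2.2]
width: 0.0353
```

Call:
arm_command(
  targets=[
    [[0, 0, 0], [0, 0, -1], 1],
    [[0, 0, 0], [0, 0, -1], 1],
    [[0, 0, 0], [0, 0, -1], 1],
    [[0, 0, 0], [0, 0, 0], 1],
  ],
)

```text
t: 8.4
eef_pos: [0.4947, 0.3422, 0.2537]
ee_rot: [3.139, 0.265, -0.216]
force: [-0.5, -1.1, -1.8]
width: 0.0353
```

```bash
python3 st.py coaster 0
```

```text
t 8.4 [0.4947 0.3422 0.2537] [ 3.139   0.2648 -0.2164] F [-0.5 -1.1 -1.8] w 35.3 q [ 0.84  0.43 -0.16 -0.25 -1.13  0.64]
delta (array([ 0.0018, -0.0035, -0.0002]), array([-0. , -0.5, -4.1])) target [0.4947 0.3417 0.2496]
```

Call:
arm_command(
  targets=[
    [[0, 0, 0], [0, 0, -1], 1],
    [[0, 0, 0], [0, 0, -1], 1],
    [[0, 0, 0], [0, 0, -1], 1],
    [[0, 0, 0], [0, 0, 0], 1],
  ],
)

```text
t: 8.8
eef_pos: [0.4947, 0.3422, 0.2505]
ee_rot: [3.139, 0.265, -0.216]
force: [0.1, 0.0, -2.2]
width: 0.0355
```

Call:
arm_command(
  targets=[
    [[0, 0, 0], [0, 0, -0.7], 1],
    [[0, 0, 0], [0, 0, 0], 1],
  ],
)

```text
t: 9.0
eef_pos: [0.4947, 0.3422, 0.2499]
ee_rot: [3.139, 0.265, -0.216]
force: [-0.1, -0.1, -2.3]
width: 0.0357
```

Call:
arm_command(
  targets=[
    [[0, 0, 0], [0, 0, -0.5], 1],
    [[0, 0, 0], [0, 0, 0], 1],
  ],
)

```text
t: 9.2
eef_pos: [0.4948, 0.3422, 0.2495]
ee_rot: [3.139, 0.265, -0.216]
force: [-0.4, -0.8, -2.1]
width: 0.0354
```

Call:
arm_command(
  targets=[
    [[0, 0, 0], [0, 0, -0.7], 1],
    [[0, 0, 0], [0, 0, 0], 1],
  ],
)

```text
t: 9.4
eef_pos: [0.4947, 0.3422, 0.2487]
ee_rot: [3.139, 0.265, -0.216]
force: [0.3, 0.3, -0.7]
width: 0.0352
```

Call:
arm_command(
  targets=[
    [[0, 0, 0], [0, 0, -0.7], 1],
    [[0, 0, 0], [0, 0, 0], 1],
  ],
)

```text
t: 9.6
eef_pos: [0.4948, 0.3422, 0.2485]
ee_rot: [3.139, 0.265, -0.216]
force: [-0.7, -1.4, 3.3]
width: 0.0356
```

Call:
arm_command(
  targets=[
    [[0, 0, 0], [0, 0, -0.7], 1],
    [[0, 0, 0], [0, 0, 0], 1],
  ],
)

```text
t: 9.8
eef_pos: [0.4948, 0.3422, 0.2485]
ee_rot: [3.139, 0.264, -0.216]
force: [-1.8, -1.9, 7.3]
width: 0.0354
```

Call:
arm_command(
  targets=[
    [[0, 0, 0], [0, 0, 0.7], 1],
    [[0, 0, 0], [0, 0, 0], 0.5],
    [[0, 0, 0], [0, 0, 0], 0],
    [[0, 0, 0], [0, 0, 0], 0],
    [[0, 0, 0], [0, 0, 0], 0],
    [[0, 0, 0], [0, 0, 0], 0],
  ],
  squeeze=20,
)

```text
t: 10.4
eef_pos: [0.4948, 0.3423, 0.248]
ee_rot: [3.139, 0.265, -0.216]
force: [-0.3, -1.2, -0.5]
width: 0.0702
```

```bash
python3 st.py right 120;python3 ax.py '[.4545,.3505,.004]' 0
```

```text
t 10.4 [0.4948 0.3423 0.248 ] [ 3.1389  0.2649 -0.2163] F [-0.3 -1.2 -0.5] w 70.2 q [ 0.84  0.44 -0.16 -0.25 -1.12  0.64]
delta (array([-9.150e-02, -4.298e-01,  3.000e-04]), array([ -48.8, -441.6,  140.9])) target [ 0.4459 -0.0994  0.3889]
foot off mm [-0.  -0.9] lean deg (x,y) [-0.6  0. ] (304, np.float64(0.65))
```

Call:
arm_command(
  targets=[
    [[0, 0, 0], [2.5, -0.5, 9.7], 0],
    [[0, 0, 0], [5, -1, 19.3], 0],
    [[0, 0, 0], [6, -1.3, 23], 0],
    [[0, 0, 0], [8, -1.7, 30], 0],
    [[0, 0, 0], [8, -1.7, 30], 0],
    [[0, 0, 0], [8, -1.7, 30], 0],
    [[-0.0114, -0.0537, 0], [-10, -35, 0], 0],
    [[-0.0114, -0.0537, 0], [-10, -40, 0], 0],
  ],
)

```text
t: 11.25
eef_pos: [0.5129, 0.2592, 0.3915]
ee_rot: [-3.142, 0.151, -0.215]
force: [-0.5, -1.0, 0.1]
width: 0.0876
```

Call:
arm_command(
  targets=[
    [[-0.0114, -0.0537, 0], [-10, -45, 0], 0],
    [[-0.0114, -0.0537, 0], [-10, -45, 0], 0],
    [[-0.0114, -0.0537, 0], [-10, -45, 0], 0],
    [[-0.0114, -0.0537, 0], [-10, -45, 0], 0],
    [[-0.0114, -0.0537, 0], [-10, -45, 0], 0],
    [[-0.0114, -0.0537, 0], [-10, -45, 0], 0],
    [[0, 0, 0], [-5, -45, 0], 0],
    [[0, 0, 0], [0, -40, 0], 0],
  ],
)

```text
t: 12.05
eef_pos: [0.4457, -0.0976, 0.3915]
ee_rot: [-3.14, -0.177, -0.216]
force: [0.9, 0.1, -0.2]
width: 0.0881
```

```bash
python3 st.py right 70
```

```text
t 12.05 [ 0.4457 -0.0976  0.3915] [-3.1404 -0.1768 -0.2157] F [ 0.9  0.1 -0.2] w 88.1 q [ 0.25 -0.06 -0.58  0.1  -0.9   1.04]
delta (array([-0.0006,  0.0025, -0.0004]), array([ 20.9,  -6.3, -47.9])) target [ 0.4666 -0.1039  0.3436]
```

Call:
arm_command(
  targets=[
    [[0, 0.002, 0], [6.2, -1.6, -14], 0],
    [[0, 0, 0], [6.2, -1.6, -14], 0],
    [[0, 0, 0], [6.2, -1.6, -14], 0],
    [[0, 0, 0], [6.2, -1.6, -14], 0],
    [[0, 0, 0], [6.2, -1.6, -14], 0],
    [[0, 0, 0], [6.2, -1.6, -14], 0],
    [[0, 0, 0], [6.2, -1.5, -14], 0],
    [[0, 0, 0], [0, 0, 0], 0],
  ],
)

```text
t: 12.85
eef_pos: [0.4907, -0.107, 0.2912]
ee_rot: [3.141, -0.17, -0.217]
force: [1.1, -0.3, 0.2]
width: 0.0878
```

```bash
python3 st.py right 0;python3 - <<'E'
from station import *;import cv2
p,d=grab_frame('scene');cv2.imwrite('pics/s4.png',p[:,:,::-1])
E
```

```text
t 12.85 [ 0.4907 -0.107   0.2912] [ 3.1406 -0.1704 -0.2166] F [ 1.1 -0.3  0.2] w 87.8 q [ 0.2   0.13 -0.64  0.12 -0.65  1.06]
delta (array([ 0.    , -0.0043,  0.0008]), array([  4.7,  -3.2, -11. ])) target [ 0.4955 -0.1102  0.2802]
```

View pics/s4.png

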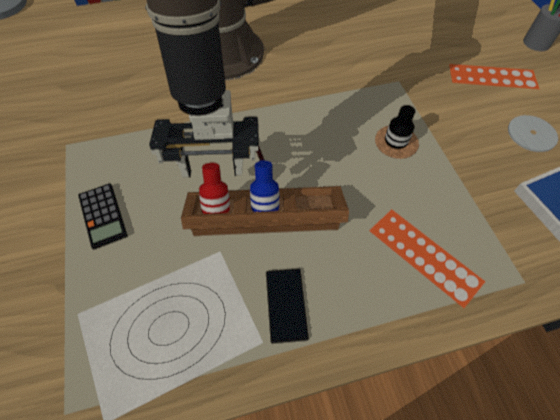

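The black bottle stands on the coaster at (401,128). The fingers, at 185 and 240, straddle the red cap at (211,172).

Call:
arm_command(
  targets=[
    [[0, -0.004, 0.0008], [2.6, -1.6, -5.5], 0],
    [[0, 0, 0], [2.6, -1.6, -5.5], 0],
    [[0, 0, 0], [0, 0, 0], 0],
    [[0, 0, 0], [0, 0, 0], 1],
    [[0, 0, 0], [0, 0, 0], 1],
    [[0, 0, 0], [0, 0, 0], 1],
    [[0, 0, 0], [0, 0, 0], 1],
    [[0, 0, 0], [0, 0, 0], 1],
  ],
  squeeze=35,
)

```text
t: 13.7
eef_pos: [0.4958, -0.1099, 0.2812]
ee_rot: [-3.141, -0.176, -0.215]
force: [0.7, 0.5, -0.1]
width: 0.0531
```

Call:
arm_command(
  targets=[
    [[0, 0, 0], [0, 0, 0], 1],
    [[0, 0, 0], [0, 0, 0], 1],
    [[0, 0, 0], [0, 0, 0], 1],
  ],
)

```text
t: 14.0
eef_pos: [0.4957, -0.11, 0.281]
ee_rot: [-3.141, -0.176, -0.216]
force: [-0.5, 0.1, 0.0]
width: 0.0359
```

```bash
python3 st.py right 0
```

```text
t 14.0 [ 0.4957 -0.11    0.281 ] [-3.1408 -0.1759 -0.2156] F [-0.5  0.1  0. ] w 35.9 q [ 0.2   0.15 -0.64  0.12 -0.62  1.07]
delta (array([-0.0005,  0.0015, -0.0005]), array([-0.2, -0.2, -0.9])) target [ 0.4955 -0.1102  0.2802]
```

Call:
arm_command(
  targets=[
    [[0, 0, 0], [0, 0, 0], 1],
    [[0, 0, 0], [-2, 0.5, 4.5], 1],
    [[0, 0, 0], [-4, 1, 9], 1],
    [[0, 0, 0], [-6, 1.3, 13.5], 1],
    [[0, 0, 0], [-9, 2, 20], 1],
    [[0, 0, 0], [-9, 2, 20], 1],
    [[0, 0, 0], [-9, 2, 20], 1],
    [[0, 0, 0], [-9, 2, 20], 1],
  ],
)

```text
t: 14.8
eef_pos: [0.4469, -0.0991, 0.3896]
ee_rot: [-3.14, -0.177, -0.216]
force: [-0.1, -0.2, -2.2]
width: 0.0352
```

Call:
arm_command(
  targets=[
    [[0, 0, 0], [-9, 2, 20], 1],
    [[0, 0, 0], [0, 0, 5], 1],
    [[0, 0, 0], [0, 0, 0], 1],
  ],
)

```text
t: 15.1
eef_pos: [0.4387, -0.0971, 0.4142]
ee_rot: [-3.139, -0.179, -0.215]
force: [1.1, -0.2, -2.7]
width: 0.0351
```

```bash
python3 st.py right 140;python3 ax.py 'BAY["right"]+.14*RR[:,2]' 25; python3 - <<'E'
from station import *;import cv2
p,d=grab_frame('scene');cv2.imwrite('pics/s5.png',p[:,:,::-1])
E
```

```text
t 15.1 [ 0.4387 -0.0971  0.4142] [-3.1393 -0.1787 -0.2153] F [ 1.1 -0.2 -2.7] w 35.1 q [ 0.26 -0.1  -0.55  0.1  -0.96  1.05]
delta (array([-0.0013,  0.0046, -0.001 ]), array([-1.1, -0.5, -7.2])) target [ 0.4377 -0.0975  0.407 ]
foot off mm [3.1 0.4] lean deg (x,y) [0.7 0.3] (677, np.float64(0.65))
```

View pics/s5.png

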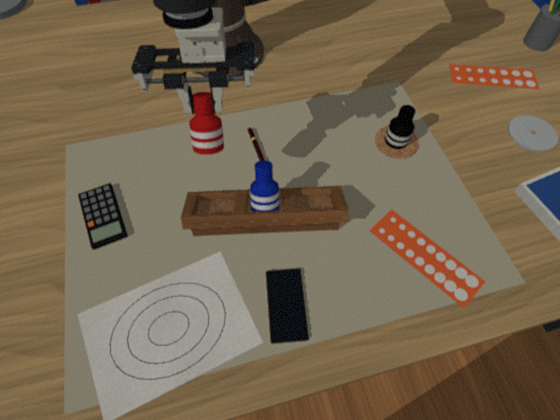

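The red bottle is held at (206,125), well above the blue cap. I carry it left along the rack.

Call:
arm_command(
  targets=[
    [[0, 0.004, 0], [3.4, 15.6, 0], 1],
    [[0, 0, 0], [5.6, 25.6, 0], 1],
    [[0, 0, 0], [6.6, 30, 0], 1],
    [[0, 0, 0], [6.6, 30, 0], 1],
    [[0, 0, 0], [6.6, 30, 0], 1],
    [[0, 0, 0], [6.6, 30, 0], 1],
    [[0, 0, 0], [5.6, 25.6, 0], 1],
    [[0, 0, 0], [4, 18.2, 0], 1],
  ],
)

```text
t: 16.0
eef_pos: [0.4843, 0.1095, 0.4115]
ee_rot: [3.14, -0.171, -0.214]
force: [-0.3, -1.8, -2.0]
width: 0.0353
```

Call:
arm_command(
  targets=[
    [[0, 0, 0], [0, 0, 0], 1],
    [[0, 0, 0], [0, 0, 0], 1],
  ],
)

```text
t: 16.2
eef_pos: [0.4839, 0.1081, 0.4117]
ee_rot: [3.139, -0.17, -0.214]
force: [-0.2, -0.0, -1.8]
width: 0.0356
```

```bash
python3 st.py left 25;python3 ax.py 'BAY["left"]+.14*RR[:,2]' 25
```

```text
t 16.2 [0.4839 0.1081 0.4117] [ 3.1395 -0.1703 -0.2144] F [-0.2 -0.  -1.8] w 35.6 q [ 0.67  0.   -0.49  0.16 -0.98  0.6 ]
delta (array([ 0.0011, -0.0046, -0.0011]), array([  46.2,  -10.9, -108.8])) target [0.5301 0.0972 0.3028]
foot off mm [ 0.1 -0.5] lean deg (x,y) [0.8 0.3] (662, np.float64(0.54))
```

Call:
arm_command(
  targets=[
    [[0, -0.0035, 0], [5.8, -1.4, -10], 1],
    [[0, 0, 0], [5.8, -1.4, -14], 1],
    [[0, 0, 0], [5.8, -1.4, -14], 1],
    [[0, 0, 0], [5.8, -1.4, -14], 1],
    [[0, 0, 0], [5.8, -1.4, -14], 1],
    [[0, 0, 0], [5.8, -1.3, -14], 1],
    [[0, 0, 0], [5.8, -1.3, -14], 1],
    [[0, 0, 0], [5.6, -1.3, -14], 1],
  ],
)

```text
t: 17.05
eef_pos: [0.5303, 0.0958, 0.3038]
ee_rot: [-3.141, -0.175, -0.216]
force: [0.2, 0.7, -1.2]
width: 0.0354
```

Call:
arm_command(
  targets=[
    [[0, 0, 0], [0, 0, 0], 1],
    [[0, 0, 0], [0, 0, 0], 1],
  ],
)

```text
t: 17.25
eef_pos: [0.5301, 0.0962, 0.3047]
ee_rot: [3.141, -0.175, -0.216]
force: [-0.5, -0.1, -1.6]
width: 0.0355
```

```bash
python3 st.py left 1;python3 ax.py 'BAY["left"]+.025*RR[:,2]' 25
```

```text
t 17.25 [0.5301 0.0962 0.3047] [ 3.1414 -0.1751 -0.2163] F [-0.5 -0.1 -1.6] w 35.5 q [ 0.59  0.18 -0.57  0.19 -0.71  0.63]
delta (array([0.0003, 0.0005, 0.0004]), array([ 10. ,  -1.2, -23.6])) target [0.54   0.095  0.2811]
foot off mm [-0.4 -2. ] lean deg (x,y) [-0.1  0.4] (511, np.float64(0.64))
```

Call:
arm_command(
  targets=[
    [[0, 0, 0], [1.8, 0, -4], 1],
    [[0, 0, 0], [1.8, 0, -4], 1],
    [[0, 0, 0], [1.8, 0, -4], 1],
    [[0, 0, 0], [1.7, 0, -4], 1],
    [[0, 0, 0], [1.4, 0, -3], 1],
    [[0, 0, 0], [0, 0, 0], 1],
    [[0, 0, 0], [0, 0, 0], 1],
  ],
)

```text
t: 18.0
eef_pos: [0.5386, 0.097, 0.286]
ee_rot: [-3.141, -0.176, -0.215]
force: [0.3, 0.9, -2.8]
width: 0.0356
```

Call:
arm_command(
  targets=[
    [[0, 0, 0], [0.5, -0.1, -1], 1],
    [[0, 0, 0], [0.5, -0.1, -1], 1],
    [[0, 0, 0], [0, 0, 0], 1],
  ],
)

```text
t: 18.3
eef_pos: [0.5396, 0.0967, 0.2841]
ee_rot: [-3.141, -0.176, -0.215]
force: [-0.0, -0.8, -1.9]
width: 0.0351
```

Call:
arm_command(
  targets=[
    [[0, 0, 0], [0.4, -0.1, -0.9], 1],
    [[0, 0, 0], [0, 0, 0], 1],
  ],
)

```text
t: 18.5
eef_pos: [0.54, 0.0966, 0.2832]
ee_rot: [-3.141, -0.176, -0.215]
force: [0.1, 0.8, -2.5]
width: 0.0357
```

```bash
python3 st.py left 0.8
```

```text
t 18.5 [0.54   0.0966 0.2832] [-3.1408 -0.1758 -0.2154] F [ 0.1  0.8 -2.5] w 35.7 q [ 0.57  0.22 -0.58  0.2  -0.65  0.62]
delta (array([-0.0005,  0.0014, -0.0006]), array([ 0.1, -1.7, -2.3])) target [0.5401 0.095  0.2809]
```

Call:
arm_command(
  targets=[
    [[0, 0, 0], [0.3, -1, -0.8], 1],
    [[0, 0, 0], [0, 0, 0], 1],
  ],
)

```text
t: 18.7
eef_pos: [0.5402, 0.0955, 0.2823]
ee_rot: [-3.141, -0.176, -0.216]
force: [-0.6, -0.4, -2.7]
width: 0.0358
```

Call:
arm_command(
  targets=[
    [[0, 0, 0], [0.3, -0.2, -0.7], 1],
    [[0, 0, 0], [0, 0, 0], 1],
  ],
)

```text
t: 18.9
eef_pos: [0.5406, 0.0954, 0.2817]
ee_rot: [-3.141, -0.176, -0.215]
force: [1.1, -0.2, -2.4]
width: 0.0353
```

Call:
arm_command(
  targets=[
    [[0, 0, 0], [0.3, 0, -0.7], 1],
    [[0, 0, 0], [0, 0, 0], 1],
  ],
)

```text
t: 19.1
eef_pos: [0.5409, 0.0955, 0.2811]
ee_rot: [-3.141, -0.176, -0.215]
force: [-1.1, -1.5, -0.5]
width: 0.0357
```

Call:
arm_command(
  targets=[
    [[0, 0, 0], [0.3, 0, -0.7], 1],
    [[0, 0, 0], [0, 0, 0], 1],
  ],
)

```text
t: 19.3
eef_pos: [0.541, 0.0954, 0.2811]
ee_rot: [-3.141, -0.176, -0.215]
force: [-7.3, 0.4, 7.4]
width: 0.0357
```

```bash
python3 ax.py 'BAY["left"]' 25; sed -i 's/hlo=8/hlo=22/' ax.py; python3 ax.py 'BAY["left"]' 25;python3 ax.py 'BAY["middle"]' 25
```

```text
foot off mm [-0.6 -0.4] lean deg (x,y) [0.4 0.6] (484, np.float64(0.59))
foot off mm [ 0.6 -0.5] lean deg (x,y) [-1.6  0.8] (341, np.float64(0.65))
foot off mm [ 1.1 -0.7] lean deg (x,y) [-1.8 -0.1] (334, np.float64(0.62))
```

Call:
arm_command(
  targets=[
    [[0, 0, 0], [-0.2, 0, 0.4], 1],
    [[0, 0, 0], [0, 0, 0], 0.5],
    [[0, 0, 0], [0, 0, 0], 0],
    [[0, 0, 0], [0, 0, 0], 0],
    [[0, 0, 0], [0, 0, 0], 0],
    [[0, 0, 0], [0, 0, 0], 0],
    [[0, 0, 0], [0, 0, 0], 0],
  ],
  squeeze=20,
)

```text
t: 20.15
eef_pos: [0.541, 0.0955, 0.2807]
ee_rot: [-3.141, -0.176, -0.215]
force: [0.6, -1.1, -0.0]
width: 0.078
```

```bash
python3 st.py left 0;python3 ax.py 'BAY["left"]' 25
```

```text
t 20.15 [0.541  0.0955 0.2807] [-3.1408 -0.1758 -0.2155] F [ 0.6 -1.1 -0. ] w 78.0 q [ 0.57  0.22 -0.58  0.21 -0.65  0.63]
delta (array([-0.0005,  0.0014, -0.0006]), array([-0.5, -0.5, -0.5])) target [0.5404 0.0949 0.2802]
foot off mm [ 0.2 -0.3] lean deg (x,y) [-1.3  0.2] (330, np.float64(0.6))
```

Call:
arm_command(
  targets=[
    [[0, 0, 0], [-1.7, 0.4, 10], 0],
    [[0, 0, 0], [-3.4, 0.8, 20], 0],
    [[0, 0, 0], [-4.3, 1, 25], 0],
    [[0, 0, 0], [-5, 1, 30], 0],
    [[0, 0, 0], [-5, 1, 30], 0],
    [[0.0114, 0.0537, 0], [2, 25, 0], 0],
    [[0.0114, 0.0537, 0], [2, 30, 0], 0],
    [[0.0114, 0.0537, 0], [2, 35, 0], 0],
  ],
)

```text
t: 21.0
eef_pos: [0.5271, 0.1902, 0.3974]
ee_rot: [-3.14, -0.01, -0.216]
force: [0.7, 0.1, 0.2]
width: 0.0876
```

Call:
arm_command(
  targets=[
    [[0.0114, 0.0537, 0], [2, 35, -5], 0],
    [[0.0114, 0.0537, 0], [2, 35, -5], 0],
    [[0.0114, 0.0537, 0], [2, 35, -5], 0],
    [[0.0114, 0.0537, 0], [0, 30, -5], 0],
    [[0.0114, 0.0537, 0], [0, 15, -5], 0],
    [[0, 0, 0], [0, 0, 0], 0],
  ],
)

```text
t: 21.6
eef_pos: [0.5336, 0.3415, 0.3697]
ee_rot: [3.139, 0.266, -0.214]
force: [-0.1, -0.1, -0.7]
width: 0.0873
```

```bash
python3 - <<'E'
from h import *
from station import *
s=get_state();print(s['t'],s['eef_pos'],s['ee_rot'],delta(s,tool(0.),[.4948,.3423,.2485]))
E
sed -i 's/hlo=22/hlo=8/' ax.py;python3 ax.py '[.4545,.3505,.004]' 0
```

```text
21.6 [0.53359998 0.34148025 0.36970669] [ 3.13876846  0.26627396 -0.21438699] (array([ 0.0017, -0.005 , -0.0022]), array([ -38.8,    0.8, -121.2]))
foot off mm [-0.2 -0.8] lean deg (x,y) [-0.5  0. ] (301, np.float64(0.64))
```

Call:
arm_command(
  targets=[
    [[0.0017, -0.005, -0.0022], [-9, -6, -9], 0],
    [[0, 0, 0], [-4.3, 1, -16], 0],
    [[0, 0, 0], [-4.3, 1, -16], 0],
    [[0, 0, 0], [-4.3, 1, -16], 0],
    [[0, 0, 0], [-4.3, 1, -16], 0],
    [[0, 0, 0], [-4.3, 1, -16], 0],
    [[0, 0, 0], [-4.3, 1, -16], 0],
    [[0, 0, 0], [0, 0, 0], 0],
  ],
)

```text
t: 22.45
eef_pos: [0.4978, 0.3385, 0.2648]
ee_rot: [3.14, 0.26, -0.218]
force: [-0.2, 0.0, 0.3]
width: 0.0872
```

```bash
python3 - <<'E'
from h import *
from station import *
s=get_state();print(s['t'],s['eef_pos'],s['ee_rot'],delta(s,tool(0.),[.4948,.3423,.2485]))
import cv2
p,d=grab_frame('scene');cv2.imwrite('pics/s6.png',p[:,:,::-1])
E
```

```text
22.45 [0.49778717 0.33845495 0.26480345] [ 3.14020458  0.25976288 -0.21764001] (array([0.0017, 0.0017, 0.0014]), array([ -3. ,   3.8, -16.3]))
```

View pics/s6.png

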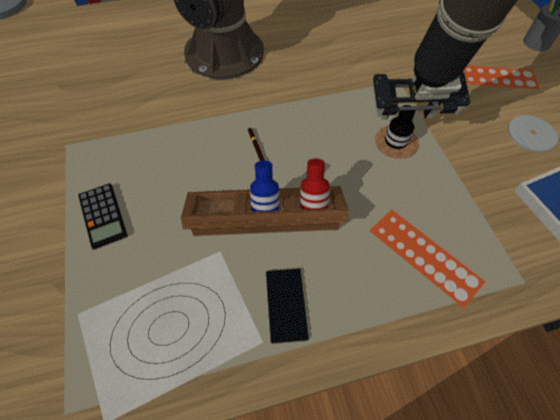

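The red bottle stands in the left bay at (315,190), and the black one is still upright on the coaster at (400,130) with the gripper over it. I go down and grip it.

Call:
arm_command(
  targets=[
    [[0, 0.0017, 0], [-1.5, 1.8, -8], 0],
    [[0, 0, 0], [-1.5, 1.8, -8], 0],
    [[0, 0, 0], [0, 0, 0], 0],
    [[0, 0, 0], [0, 0, 0], 1],
    [[0, 0, 0], [0, 0, 0], 1],
    [[0, 0, 0], [0, 0, 0], 1],
    [[0, 0, 0], [0, 0, 0], 1],
    [[0, 0, 0], [0, 0, 0], 1],
  ],
  squeeze=35,
)

```text
t: 23.3
eef_pos: [0.4958, 0.3432, 0.2499]
ee_rot: [-3.141, 0.26, -0.217]
force: [-0.2, 1.4, -0.5]
width: 0.0531
```

Call:
arm_command(
  targets=[
    [[0, 0, 0], [0, 0, 0], 1],
    [[0, 0, 0], [0, 0, 0], 1],
    [[0, 0, 0], [0, 0, 0], 1],
  ],
)

```text
t: 23.6
eef_pos: [0.4957, 0.3432, 0.2496]
ee_rot: [-3.141, 0.261, -0.217]
force: [-0.6, -1.3, 0.1]
width: 0.0353
```

Call:
arm_command(
  targets=[
    [[0, 0, 0], [0, 0, 5], 1],
    [[0, 0, 0], [0, 0, 10], 1],
    [[0, 0, 0], [0, 0, 20], 1],
    [[0, 0, 0], [0, 0, 30], 1],
    [[0, 0, 0], [0, 0, 30], 1],
    [[0, 0, 0], [0, 0, 30], 1],
    [[0, 0, 0], [0, 0, 30], 1],
    [[0, 0, 0], [0, 0, 10], 1],
  ],
)

```text
t: 24.4
eef_pos: [0.4961, 0.3433, 0.4193]
ee_rot: [-3.136, 0.257, -0.216]
force: [-0.3, 0.4, -1.2]
width: 0.0352
```

```bash
python3 st.py right 150; python3 ax.py '[.4545,.3505,.169]' 0
```

```text
t 24.4 [0.4961 0.3433 0.4193] [-3.1363  0.2566 -0.2156] F [-0.3  0.4 -1.2] w 35.2 q [ 0.84  0.29  0.03 -0.23 -1.44  0.56]
delta (array([-9.750e-02, -4.199e-01, -1.000e-04]), array([ -62.6, -439.9,   -3.2])) target [ 0.4335 -0.0966  0.4161]
foot off mm [0.5 1.3] lean deg (x,y) [0.5 0.7] (498, np.float64(0.59))
```

Call:
arm_command(
  targets=[
    [[-0.0081, -0.035, 0], [-5, -20, 8], 1],
    [[-0.0081, -0.035, 0], [-5, -30, 7], 1],
    [[-0.0081, -0.035, 0], [-5, -37, 5], 1],
    [[-0.0081, -0.035, 0], [-5, -37, 0], 1],
    [[-0.0081, -0.035, 0], [-5, -37, 0], 1],
    [[-0.0081, -0.035, 0], [-5, -37, 0], 1],
    [[-0.0081, -0.035, 0], [-5, -37, 0], 1],
    [[-0.0081, -0.035, 0], [-5, -37, 0], 1],
  ],
)

```text
t: 25.25
eef_pos: [0.4548, 0.0697, 0.4337]
ee_rot: [3.138, -0.027, -0.217]
force: [1.6, -0.4, -2.1]
width: 0.0358
```

Call:
arm_command(
  targets=[
    [[-0.0081, -0.035, 0], [-5, -37, 0], 1],
    [[-0.0081, -0.035, 0], [-5, -37, 0], 1],
    [[-0.0081, -0.035, 0], [-5, -37, 0], 1],
    [[-0.0081, -0.035, 0], [-5, -32, 0], 1],
    [[0, 0, 0], [-2, -20, 0], 1],
    [[0, 0, 0], [0, -5, 0], 1],
    [[0, 0, 0], [0, 0, 0], 1],
  ],
)

```text
t: 25.95
eef_pos: [0.4334, -0.0973, 0.434]
ee_rot: [3.138, -0.169, -0.219]
force: [-0.4, -0.3, -2.1]
width: 0.0356
```

```bash
python3 st.py right 25; python3 ax.py 'BAY["right"]+.165*RR[:,2]' 25
```

```text
t 25.95 [ 0.4334 -0.0973  0.434 ] [ 3.1376 -0.1694 -0.2191] F [-0.4 -0.3 -2.1] w 35.6 q [ 0.26 -0.12 -0.52  0.1  -1.02  1.04]
delta (array([ 0.0027, -0.0059,  0.0039]), array([  51.8,  -10.6, -131.2])) target [ 0.4851 -0.108   0.3028]
foot off mm [ 4.3 -3.5] lean deg (x,y) [0.7 1.2] (719, np.float64(0.62))
```

Call:
arm_command(
  targets=[
    [[0.0027, -0.0045, 0.0039], [6.5, -1.3, -12], 1],
    [[0, 0, 0], [6.5, -1.3, -17], 1],
    [[0, 0, 0], [6.5, -1.3, -17], 1],
    [[0, 0, 0], [6.5, -1.3, -17], 1],
    [[0, 0, 0], [6.5, -1.3, -17], 1],
    [[0, 0, 0], [6.5, -1.3, -17], 1],
    [[0, 0, 0], [6.5, -1.3, -17], 1],
    [[0, 0, 0], [6, -1.3, -15], 1],
  ],
)

```text
t: 26.8
eef_pos: [0.4857, -0.1061, 0.3045]
ee_rot: [3.141, -0.173, -0.213]
force: [-1.0, 0.2, -0.8]
width: 0.0354
```

Call:
arm_command(
  targets=[
    [[0, 0, 0], [0, 0, 0], 1],
    [[0, 0, 0], [0, 0, 0], 1],
  ],
)

```text
t: 27.0
eef_pos: [0.4854, -0.1065, 0.3056]
ee_rot: [3.141, -0.173, -0.213]
force: [-0.5, -0.2, -1.8]
width: 0.0356
```

```bash
python3 st.py right 4;python3 ax.py 'BAY["right"]+.025*RR[:,2]' 25;python3 ax.py 'BAY["middle"]' 25
```

```text
t 27.0 [ 0.4854 -0.1065  0.3056] [ 3.1407 -0.1732 -0.213 ] F [-0.5 -0.2 -1.8] w 35.6 q [ 0.21  0.1  -0.63  0.11 -0.68  1.07]
delta (array([ 0.0006, -0.0015, -0.0028]), array([  8.4,  -3.4, -21.8])) target [ 0.4938 -0.1099  0.2838]
foot off mm [-1.1 -0. ] lean deg (x,y) [0.5 0.4] (521, np.float64(0.64))
foot off mm [-0.2 -0.9] lean deg (x,y) [-0.   0.1] (480, np.float64(0.65))
```

Call:
arm_command(
  targets=[
    [[0, -0.0015, -0.0028], [1.7, -0.6, -4], 1],
    [[0, 0, 0], [1.7, -0.6, -4], 1],
    [[0, 0, 0], [1.7, -0.6, -4], 1],
    [[0, 0, 0], [1.7, -0.6, -4], 1],
    [[0, 0, 0], [1.6, -0.6, -3.5], 1],
    [[0, 0, 0], [0, 0, 0], 1],
    [[0, 0, 0], [0, 0, 0], 1],
  ],
)

```text
t: 27.8
eef_pos: [0.4937, -0.1102, 0.2861]
ee_rot: [3.141, -0.175, -0.217]
force: [1.0, 0.4, -1.4]
width: 0.0353
```

Call:
arm_command(
  targets=[
    [[0, 0, 0], [0.4, -0.1, -0.9], 1],
    [[0, 0, 0], [0.4, -0.1, -0.9], 1],
    [[0, 0, 0], [0, 0, 0], 1],
  ],
)

```text
t: 28.1
eef_pos: [0.4945, -0.1103, 0.2844]
ee_rot: [-3.141, -0.176, -0.217]
force: [-0.3, 0.2, -2.0]
width: 0.0358
```

Call:
arm_command(
  targets=[
    [[0, 0, 0], [0.4, -0.1, -0.8], 1],
    [[0, 0, 0], [0, 0, 0], 1],
  ],
)

```text
t: 28.3
eef_pos: [0.4949, -0.1105, 0.2836]
ee_rot: [-3.141, -0.176, -0.217]
force: [-0.2, 1.0, -1.5]
width: 0.0353
```

```bash
python3 st.py right 0
```

```text
t 28.3 [ 0.4949 -0.1105  0.2836] [-3.1415 -0.1759 -0.2169] F [-0.2  1.  -1.5] w 35.3 q [ 0.2   0.15 -0.64  0.12 -0.62  1.07]
delta (array([0.0002, 0.0013, 0.001 ]), array([ 0.6,  0.2, -3.4])) target [ 0.4955 -0.1102  0.2802]
```

Call:
arm_command(
  targets=[
    [[0, 0, 0], [0.3, 0, -0.8], 1],
    [[0, 0, 0], [0, 0, 0], 1],
  ],
)

```text
t: 28.5
eef_pos: [0.4952, -0.1104, 0.2828]
ee_rot: [-3.141, -0.176, -0.217]
force: [-0.2, -0.2, -2.9]
width: 0.0353
```

Call:
arm_command(
  targets=[
    [[0, 0, 0], [0.3, 0, -0.7], 1],
    [[0, 0, 0], [0, 0, 0], 1],
  ],
)

```text
t: 28.7
eef_pos: [0.4955, -0.1104, 0.2821]
ee_rot: [-3.142, -0.176, -0.217]
force: [-1.3, -0.2, -1.8]
width: 0.0352
```

Call:
arm_command(
  targets=[
    [[0, 0, 0], [0.3, 0, -0.7], 1],
    [[0, 0, 0], [0, 0, 0], 1],
  ],
)

```text
t: 28.9
eef_pos: [0.4958, -0.1105, 0.2814]
ee_rot: [-3.142, -0.176, -0.217]
force: [0.0, -0.5, -1.8]
width: 0.0353
```

Call:
arm_command(
  targets=[
    [[0, 0, 0], [0.3, 0, -0.7], 1],
    [[0, 0, 0], [0, 0, 0], 1],
  ],
)

```text
t: 29.1
eef_pos: [0.496, -0.1105, 0.281]
ee_rot: [3.142, -0.176, -0.217]
force: [-2.6, 0.2, 2.9]
width: 0.0353
```

Call:
arm_command(
  targets=[
    [[0, 0, 0], [0.2, 0, -0.5], 1],
    [[0, 0, 0], [0, 0, 0], 1],
  ],
)

```text
t: 29.3
eef_pos: [0.4961, -0.1106, 0.2809]
ee_rot: [3.141, -0.176, -0.217]
force: [-6.4, 1.1, 8.4]
width: 0.0353
```

```bash
python3 ax.py 'BAY["right"]' 25
```

```text
foot off mm [-0.6 -1.8] lean deg (x,y) [0.2 0.7] (498, np.float64(0.64))
```

Contact is firm and the lean matches the rack, so I release and retract.

Call:
arm_command(
  targets=[
    [[0, 0, 0], [-0.2, 0, 0.4], 1],
    [[0, 0, 0], [0, 0, 0], 0.5],
    [[0, 0, 0], [0, 0, 0], 0],
    [[0, 0, 0], [0, 0, 0], 0],
    [[0, 0, 0], [0, 0, 0], 0],
    [[0, 0, 0], [0, 0, 0], 0],
    [[0, 0, 0], [0, 0, 0], 0],
    [[0, 0, 0], [0, 0, 0], 0],
  ],
  squeeze=20,
)

```text
t: 30.15
eef_pos: [0.4961, -0.1105, 0.2806]
ee_rot: [-3.142, -0.176, -0.217]
force: [-0.1, 0.5, -0.2]
width: 0.0846
```

Call:
arm_command(
  targets=[
    [[0, 0, 0], [-1.7, 0.4, 10], 0],
    [[0, 0, 0], [-3.4, 0.8, 20], 0],
    [[0, 0, 0], [-4.3, 1, 25], 0],
    [[0, 0, 0], [-5, 1, 30], 0],
    [[0, 0, 0], [-5, 1, 30], 0],
    [[0, 0, 0], [-5, 1, 20], 0],
    [[0, 0, 0], [0, 0, 0], 0],
    [[0, 0, 0], [0, 0, 0], 0],
  ],
)

```text
t: 30.95
eef_pos: [0.4713, -0.1052, 0.4165]
ee_rot: [-3.14, -0.177, -0.217]
force: [0.8, 0.2, 0.0]
width: 0.0879
```

```bash
for b in left middle right; do python3 ax.py "BAY['$b']" 25; done; python3 - <<'E'
from station import *;import cv2
p,d=grab_frame('scene');cv2.imwrite('pics/s7.png',p[:,:,::-1])
E
```

```text
foot off mm [-0.9 -0.3] lean deg (x,y) [0.4 0.4] (479, np.float64(0.56))
foot off mm [-0.1 -0.6] lean deg (x,y) [-0.2 -0.1] (479, np.float64(0.64))
foot off mm [-1.3 -1.4] lean deg (x,y) [0.2 0.2] (497, np.float64(0.61))
```

View pics/s7.png

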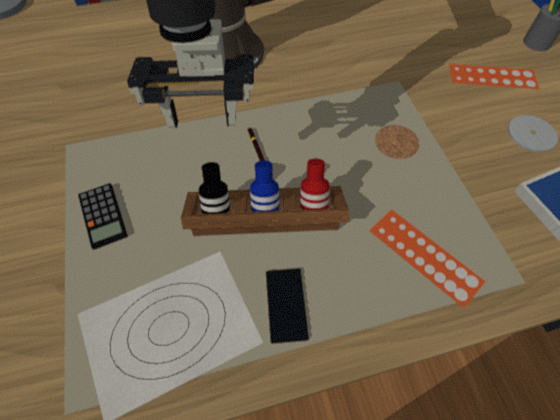

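The picture shows black at (212,190), blue at (264,190) and red at (315,188), all seated in the rack. The gripper is clear, and the pen, calculator and phone have not moved.

```bash
python3 -c "
from station import *
print(job_done())"
```

```text
the job is handed in; nothing more can be done
None
```

The black and red bottles are swapped: black now stands in the right bay and red in the left, and the gripper is clear of both. I stood black on the coaster, moved red across to the left bay, then put black in the right bay. The job was handed in at about 31 s and reported no verdict.

**Last checks (depth fits from the scene camera):**

| Bottle | Bay | Offset from bay centre | Lean against the slope's normal |
|---|---|---|---|
| red | left | about 1 mm | about 0.5° |
| blue | middle | under 1 mm | about 0.2° |
| black | right | about 2 mm | about 0.3° |

- **Placement:** both swapped bottles were lowered to light contact of about 10 N before release. I did not measure the underside height directly. The tool height at contact was within about 1 mm of its height when red was gripped in its bay at the start.
- **Other objects:** the calculator, pen and phone look unmoved in the final picture; I did not measure them.
- **Problem on the way:** on the first approach to black, with the tool square to the slope, a joint reached its range stop (joint 3, at -1.02). From then on I gripped every bottle with the tool tilted 15° relative to the bottle, and nothing was disturbed.

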